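# Clamp a tile with the captive screw of a mosaic vice

## Robot

A 7-joint arm with a two-finger parallel gripper is mounted at the origin on the work surface. World frame = base frame: x ahead of the robot, y to its left, z up, the work surface at z = 0. Lengths are in m, angles in rad, forces in N, time in s.
With the tool pointing down it reaches from about 0.4 to 0.85 m from the base axis. Payload 10.4 kg.
Tool frame: the origin (TCP) lies midway between the tips of the shut fingers; the grasp point (between the pads) lies 19 mm behind it; z points along the fingers, y is the line along which they close (so a half turn about z gives the same grasp; the last joint's range is limited). The gripper opens to 87 mm and grips with 3 to 60 N. Pads are 19 mm wide; open, the fingers measure 117 mm over their backs; the gripper's body (75 mm by 190 mm) begins 51 mm behind the grasp point.
Start: joints at [-1.353, 0.332, -0.065, 1.46, 0.022, 1.35, -0.088], TCP at [0.149, 0.607, 0.202] pointing down, gripper open.
Joint ranges: [-2.6, 2.6], [-0.5, 2.12], [-1.47, 1.34], [0.16, 2.42], [-1.27, 4.41], [0.06, 2.06], [-2.6, 2.6]. Speed limits (rad/s): [2.22, 2.22, 2.79, 2.79, 3.14, 3.14, 3.14].

## Interface

Orientations are given as a unit quaternion [x, y, z, w].
In Python, from bench import r gives the robot as it stands.
- The arm moves only by the tool carry_out, never from a script. Its argument "steps" is a list that holds one entry, the list of rows, each a list of 6 numbers: the shift along the tool's x, y, z in cm, then the turn, a rotation vector about the tool's x, y, z in rad. In form: [[[dx, dy, dz, wx, wy, wz], ...]]. A call has 1 to 20 rows; each row is the pose to reach, as a shift and turn from the pose commanded when the call began, along the tool's axes at that moment; what a row does not reach only later rows make up. A row lasts 1/12 s, in which the tool goes at most 41.7 mm and 7.16 degrees, less where a joint would pass 70% of its speed; a pose out of reach is approached as far as the arm can. A call with a gripper value outside its range is refused whole. "hand" is the closure, from -1 (fully open) to 1 (shut), set as the call begins (left out, the last holds). The fingers move at their own pace and stop on an object; "squeeze" is the grip in N (left out, the last holds). Time passes only in rows, so rows that repeat a pose let the fingers close. It gives the time, the measured TCP pose, the force, the opening and the grip force at its end, in the units of the state.
- r.read_state(): the state, without advancing time (a new reading comes with each control period).
- r.camera(name): name is "side" or "top" or "wrist"; returns the picture (384x512x3 uint8, red, green, blue); there is no depth.
- r.camera_params(name): a dict with "fx", "fy", "cx", "cy" (pixels), "view" (4x4, takes a point from world to camera coordinates). Camera axes: x right, y up, looking along -z (the intrinsics and any distortion apply to the point x, -y, -z); pixel columns grow to the right and rows downward; lengths in m; the calibration is good to about 2 mm. A picture is of the moment at which its call begins: read the wrist's pose just before it. camera_params takes no time and is no camera call; for the wrist camera it gives the pose at the moment of the call.
- r.close_job(): hands the job in; it is judged then, once.
The state is a dict: "time": time; "joint_positions": joint angles; "joint_vel": joint speeds; "joint_torque": joint torques, N m; "ee_pos": TCP position; "eef_rot": TCP orientation; "ft_force": force on the tool from outside, world axes, zero at the start; "torque": the same for the moment, N m; "width": finger opening in m; "grip_force": force on a finger pad.
Only numpy, scipy, OpenCV 4.12 (cv2) and the standard library are available. Lean on these libraries where they do the work, as an engineer would, in place of code of your own. Each camera call takes 0.05 s, during which the arm holds its last target. There are 200 camera calls.

## Task

Lay the peach tile flat on the bed of the small blue tile vice and let go of it. Then pull the vice's brass captive screw up against its spring until its thread catches, and drive it clockwise until the jaw holds the tile firmly against the back stop, but gently: do not force the screw or overtighten and chip the tile. Leave the screw out and the tile clamped, and leave the other things alone.

Things in the scene. Friction and masses are not known exactly. Their poses are not given: they have to be found in the camera images.
- peach_tile: Loose peach-glazed ceramic tile, 50 x 50 x 10 mm, about 58 g, lying flat on the table. Origin: centre of its underside; x and y along its edges, z up.
- bed (a point): Middle of the top of the vice's raised aluminium bed (40 mm along x, 78 along y), 25 mm above the table, 10 mm above the blue base. Axes of the vice: z up, +y towards the screw. The tile goes here, edges along x and y, overhanging 5 mm on both x sides (room for fingers). Along y it fits between the jaw's pad (face at y = +29 mm at turn 0) and the back stop; centred it clears both by 4 mm or more.
- vice: Blue tile vice, fixed to the table; base 100 (x) x 200 (y) x 15 mm. Origin: centre of its underside, 25 mm below bed. A dark steel back stop stands at the -y end of the bed, its face set beforehand somewhere between y = -38 and -29 mm (not reported: feel for it). Jaw and stop are 13 to 15 mm higher than the bed.
- jaw: Steel jaw with a springy black rubber pad (44 mm wide, about 5 N per mm). The screw drives it along -y of the vice, 7 mm per rad; it pushes the tile along the bed to the back stop and then squeezes it. 6 N or more is a firm hold; above 25 N the tile chips. Origin: the vice's origin plus the jaw's travel.
- knob (a point): Middle of the screw's round knurled brass knob, 36 mm in diameter, 30 mm tall; upright axis 72 mm from bed along +y of the vice. At rest 67 mm above the table (knob from 52 to 82 mm; the dark collar below ends at 50 mm). Rises and turns with the screw; a red line on top points along its +x.
- screw_lift (a joint): How far the screw is pulled up, m. 0 at rest; a spring pulls it down, 4 N at 0, 9 N at 0.008. Below 0.006 it is off its thread, keyed, and cannot turn. Pulled to 0.007 to 0.010 the thread catches when turned; hard stop at 0.011. Once turned over 0.4 rad the thread holds it out at 0.006 to 0.008, also when let go.
- screw_turn (a joint): Turn of the knob, rad, 0 at the start, clockwise from above, at most 3.2. Engaged, it turns against 0.1 N m of friction (either sign at standstill; it stays put, a hard squeeze easing to 12 N when let go) until the tile meets the stop between 1.1 and 2.5. Then the moment rises 0.2 N m per rad: at 0.04 above free turning the hold is 6 N, at 0.1 it is 15 N; at 0.17 the tile chips.
- screw_key: Small key inside the collar, out of sight, turning and rising with the screw: it rides on the thread. The force between it and screw_collar must not exceed 25 N. Origin on the screw's axis, at the table surface at rest.
- screw_collar: Dark steel collar fixed around the screw, 42 mm in diameter, top 50 mm above the table, thread inside. Turning the screw by force while it is not pulled out, pulling hard at its stop, or bearing down on it on its thread overloads key and thread. Origin on the screw's axis at the table surface.
- teal_tile: Teal tile, 50 x 50 x 10 mm, loose on the table; leave alone. Origin: centre of its underside.
- cream_tile: Cream tile, 50 x 50 x 10 mm, loose on the table; leave alone. Origin: centre of its underside.
- weight: Brass weight, 36 mm in diameter, 54 mm tall, loose; leave alone. Origin: centre of its underside.
- dish: White dish, 84 mm in diameter, 30 mm tall, with a smoky glass marble in it; leave alone. Origin: centre of its underside.
- jar: Amber glass jar, 60 mm in diameter, 85 mm tall; leave alone. Origin: centre of its underside.
Mind the look-alikes: they are no part of the job. Leave any purple or white look-alike of the vice alone.

How it is judged:
By the outcome, as a careful person would: the job done as asked, in the order asked, and still so for the second after the job is handed in, with the robot touching nothing.
It also fails if it takes over 67 s, if anything falls off the work surface, if the arm or the gripper's body presses on something with over 40 N, if the wrist force passes 120 N, or if a joint passes its speed limit or range.

## Working session

There is one attempt and no reset: what is moved stays moved. The work goes in short steps, Python scripts to look and compute and a tool call to move; the robot and the scene stay as the last step left them, time stands still between calls to the robot, and variables do not carry over. Pictures are saved under pics/ and viewed, at most 10 in all, crops included, and the job is handed in when it is done.

Besides the shell and the picture viewer there is one more tool, called after ">>>" by a JSON object that holds its "op" and its "data". carry_out: Moves the arm, as the interface text tells. Its arguments: {"type":"object","properties":{"steps":{"type":"array","items":{"type":"array","items":{"type":"array","items":{"type":"number"}}}},"hand":{"type":"number"},"squeeze":{"type":"number"}},"required":["steps"]}

```bash
ls; mkdir -p pics; python3 - <<'E'
from bench import r
import cv2,numpy as np
s=r.read_state();print({k:np.round(v,3) for k,v in s.items()})
for n in ["side","top"]:
    p=r.camera_params(n);print(n,p)
    cv2.imwrite(f"pics/{n}0.png",r.camera(n)[:,:,::-1])
E
```

```text
pics
{'time': np.float64(0.0), 'joint_positions': array([-1.353,  0.333, -0.065,  1.461,  0.022,  1.35 , -0.089]), 'joint_vel': array([ 0.   ,  0.001, -0.   ,  0.003,  0.   , -0.   , -0.001]), 'joint_torque': array([ 1.0000e-03, -6.2325e+01,  2.5000e-02, -3.8990e+01, -6.1000e-02,
        4.0000e-02,  0.0000e+00]), 'ee_pos': array([0.149, 0.607, 0.201]), 'eef_rot': array([ 0.12 ,  0.993, -0.001, -0.   ]), 'ft_force': array([-0.628, -0.138,  0.568]), 'torque': array([-0.009, -0.064, -0.018]), 'grip_force': np.float64(0.0), 'width': np.float64(0.087)}
side {'fx': 379.55187192221547, 'fy': 379.55187192221547, 'cx': 256.8777270793997, 'cy': 196.69668982090687, 'view': array([[ 9.82896403e-01, -1.84159282e-01,  1.42627592e-04,
        -5.20428825e-01],
       [ 1.21169800e-01,  6.47291268e-01,  7.52550260e-01,
        -1.32910751e-01],
       [-1.38681437e-01, -7.39661661e-01,  6.58534802e-01,
        -8.54189717e-01],
       [ 0.00000000e+00,  0.00000000e+00,  0.00000000e+00,
         1.00000000e+00]])}
top {'fx': 495.92535849866476, 'fy': 495.92535849866476, 'cx': 254.56841679386503, 'cy': 193.21986129161456, 'view': array([[ 0.00392879, -0.99954777,  0.02981299, -0.02135789],
       [ 0.98744209,  0.00858627,  0.15774786, -0.54939781],
       [-0.1579325 ,  0.02881884,  0.98702928, -1.32594875],
       [ 0.        ,  0.        ,  0.        ,  1.        ]])}
```

View pics/top0.png

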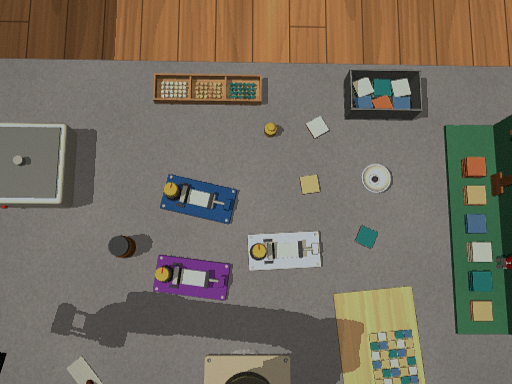

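View pics/side0.png

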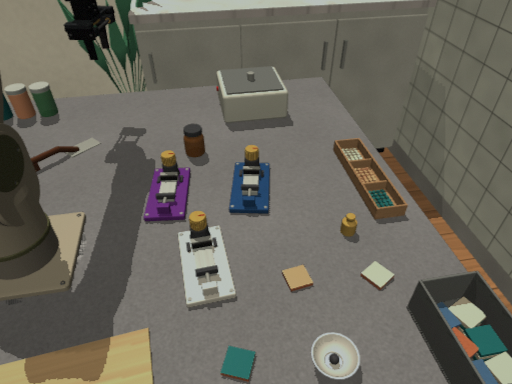

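Top view: robot base is at the bottom, world +x is up and +y is left. Candidates for the tile are peach (310,184), cream (318,127), teal (366,236) and the peach stacks on the green shelf (474,195)/(482,311). Candidates for the vice are blue (198,199), purple (192,278) and white (285,250). I choose the peach tile at (310,184), and the blue vice with its knob at (171,190).

```bash
cat > h.py <<'E'
from bench import r
import cv2,numpy as np
from scipy.spatial.transform import Rotation as R
def ray(p,uv):
    V=p["view"];d=np.array([(uv[0]-p["cx"])/p["fx"],-(uv[1]-p["cy"])/p["fy"],-1.])
    return -V[:3,:3].T@V[:3,3],V[:3,:3].T@d
def onz(p,uv,z):
    o,d=ray(p,uv);return o+d*(z-o[2])/d[2]
def proj(p,X):
    c=p["view"][:3,:3]@np.array(X)+p["view"][:3,3]
    return np.array([p["cx"]+p["fx"]*c[0]/-c[2],p["cy"]-p["fy"]*c[1]/-c[2]])
def blob(im,lo,hi,uv,rad):
    "largest HSV contour within rad px of uv"
    m=cv2.inRange(cv2.cvtColor(im,cv2.COLOR_RGB2HSV),np.array(lo),np.array(hi))
    k=np.zeros_like(m);cv2.circle(k,tuple(map(int,uv)),int(rad),255,-1);m&=k
    c=cv2.findContours(m,cv2.RETR_EXTERNAL,cv2.CHAIN_APPROX_NONE)[0]
    return max(c,key=cv2.contourArea) if c else None
def rect(p,c,z):
    "min-area rectangle of a contour laid on plane z: centre, sizes, angle of first edge"
    P=np.array([onz(p,q[0],z)[:2] for q in c])*1000
    (x,y),(a,b),t=cv2.minAreaRect(P.astype(np.float32))
    return np.array([x,y])/1000,(a,b),np.radians(t)
def tcp():
    s=r.read_state();return np.array(s["ee_pos"]),R.from_quat(s["eef_rot"])
E
python3 - <<'E'
from h import *
p=r.camera_params("top");im=r.camera("top")
for n,lo,hi,uv,rad,z in [("blue",(100,120,40),(118,255,255),(198,199),48,.015),("peach",(8,60,120),(28,255,255),(310,184),16,.01),("knob",(10,100,90),(30,255,255),(171,190),14,.082)]:
    c=blob(im,lo,hi,uv,rad);print(n,cv2.contourArea(c),rect(p,c,z),cv2.boundingRect(c))
ps=r.camera_params("side");ims=r.camera("side")
for n,lo,hi,uv,rad,z in [("blue",(100,120,40),(118,255,255),(251,188),40,.015),("peach",(8,60,120),(28,255,255),(298,278),25,.01),("knob",(10,100,90),(30,255,255),(252,155),16,.082)]:
    c=blob(ims,lo,hi,uv,rad);print(n,rect(ps,c,z),cv2.boundingRect(c))
crop=im[165:230,150:330];cv2.imwrite("pics/crop1.png",cv2.resize(crop[:,:,::-1],None,fx=4,fy=4,interpolation=cv2.INTER_CUBIC))
for uv in [(171,190),(201,199)]: print(onz(p,uv,.082),onz(p,uv,.025))
# side ray for knob top centre
print(onz(ps,(252,150),.082))
E
```

```text
blue 1329.0 (array([0.53837042, 0.13918538]), (198.65524291992188, 97.93605041503906), np.float64(1.3480504653270506)) (160, 175, 77, 49)
peach 269.5 (array([ 0.58395715, -0.17451607]), (50.49831771850586, 50.14429473876953), np.float64(0.1350919755085502)) (300, 174, 20, 20)
knob 127.5 (array([0.55158453, 0.20829271]), (35.2448616027832, 34.74394607543945), np.float64(0.009327072572486826)) (164, 183, 14, 14)
blue (array([0.53563879, 0.13332852]), (206.93551635742188, 96.59873962402344), np.float64(1.3635308881114632)) (230, 163, 39, 50)
peach (array([ 0.58327417, -0.17380829]), (50.356876373291016, 51.839290618896484), np.float64(0.1510903498354696)) (282, 264, 31, 25)
knob (array([0.55075122, 0.19306268]), (65.97526550292969, 35.37416458129883), np.float64(1.3857967790372887)) (245, 145, 14, 15)
[0.55020536 0.20677762 0.082     ] [0.55961967 0.21481092 0.025     ]
[0.5265528  0.12628479 0.082     ] [0.53494112 0.13082653 0.025     ]
[0.55378112 0.20132853 0.082     ]
```

View pics/crop1.png

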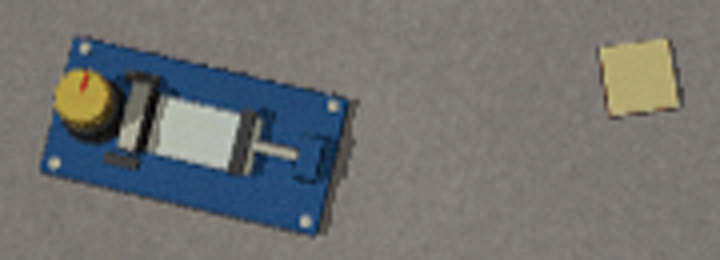

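The crop confirms it: the single peach-yellow tile lies loose on its own, and the blue vice's brass knob carries a red line. The measured sizes match (50×50, 199×98, 35 mm knob), so I move now.

```bash
cat >> h.py <<'E'
C=np.array([.538,.139]);TH=1.348;Y=np.array([np.cos(TH),np.sin(TH)]);X=np.array([Y[1],-Y[0]])
def to(x,y,z,yaw):
    "row (cm, rad) to TCP target, tool down, tool y axis at world yaw"
    p,q=tcp();yd=np.array([np.cos(yaw),np.sin(yaw),0]);zd=np.array([0,0,-1.])
    T=R.from_matrix(np.column_stack([np.cross(yd,zd),yd,zd]))
    return np.round(np.r_[q.inv().apply(np.array([x,y,z])-p)*100,(q.inv()*T).as_rotvec()],3).tolist()
E
python3 -c "
from h import *
print(to(.46,.28,.2,.75));print(to(.584,-.174,.14,.14))"
```

```text
[-37.996, -24.317, 0.14, -0.001, 0.0, 0.58]
[-60.863, -65.446, 6.174, -0.001, 0.001, 1.19]
```

>>> {"op": "carry_out", "data": {"steps": [[[-19,-12.2,0.1,0,0,0.29],[-19,-12.2,0.1,0,0,0.29],[-19,-12.2,0.1,0,0,0.29],[-19,-12.2,0.1,0,0,0.29],[-19,-12.2,0.1,0,0,0.29],[-38,-24.3,0.1,0,0,0.58],[-38,-24.3,0.1,0,0,0.58],[-38,-24.3,0.1,0,0,0.58],[-38,-24.3,0.1,0,0,0.58],[-38,-24.3,0.1,0,0,0.58],[-38,-24.3,0.1,0,0,0.58],[-61,-65.5,3,0,0,1.19],[-61,-65.5,3,0,0,1.19],[-61,-65.5,3,0,0,1.19],[-61,-65.5,3,0,0,1.19],[-61,-65.5,3,0,0,1.19],[-61,-65.5,3,0,0,1.19],[-61,-65.5,3,0,0,1.19],[-61,-65.5,3,0,0,1.19],[-61,-65.5,3,0,0,1.19]]], "hand": -1}}

```text
time: 1.87
ee_pos: [0.5595, -0.0824, 0.1777]
eef_rot: [0.656, 0.755, 0.0, 0.0]
ft_force: [1.5, 1.6, 0.8]
width: 0.0871
grip_force: 0.0
```

>>> {"op": "carry_out", "data": {"steps": [[[0,0,0,0,0,0]]]}}

```text
time: 1.95
ee_pos: [0.5592, -0.0901, 0.1775]
eef_rot: [0.66, 0.752, -0.001, 0.001]
ft_force: [-1.1, -1.4, -0.1]
width: 0.0869
grip_force: 0.0
```

```bash
python3 -c "
from h import *
s=r.read_state();print(s['time'],s['joint_positions'],s['ee_pos'],s['eef_rot']);print(to(.584,-.174,.14,.14))"
```

```text
1.95 [-0.45787827  0.23827394  0.62667302  1.68453881 -0.14158775  1.26472724
  0.32800345] [ 0.55923263 -0.09009723  0.17748317] [ 0.6596939   0.75153172 -0.00138738  0.00145108]
[-8.625, 1.369, 3.783, -0.0, 0.004, -0.01]
```

>>> {"op": "carry_out", "data": {"steps": [[[-4,0.7,1,0,0,-0.01],[-8.6,1.4,3.8,0,0,-0.01],[-8.6,1.4,3.8,0,0,-0.01],[-8.6,1.4,3.8,0,0,-0.01],[-8.6,1.4,3.8,0,0,-0.01],[-8.6,1.4,3.8,0,0,-0.01]]]}}

```text
time: 2.45
ee_pos: [0.5854, -0.1625, 0.1398]
eef_rot: [0.652, 0.758, 0.0, -0.0]
ft_force: [-0.5, 0.4, -1.0]
width: 0.0873
grip_force: 0.0
```

```bash
python3 - <<'E'
from h import *
s=r.read_state();print(s['time'],s['joint_positions'],s['ee_pos'],s['eef_rot'])
p=r.camera_params("wrist");im=r.camera("wrist");cv2.imwrite("pics/w1.png",im[:,:,::-1])
uv=proj(p,[.584,-.174,.01]);print(uv)
c=blob(im,(8,60,120),(28,255,255),uv,150);print(rect(p,c,.01))
E
```

```text
2.45 [-0.30937833  0.37812414  0.64020231  1.62083311 -0.237661    1.22169886
  0.52989838] [ 0.58544628 -0.16249554  0.1398374 ] [ 6.51722564e-01  7.58457362e-01  3.10924995e-04 -1.82093526e-04]
[252.25149954 189.03806997]
(array([ 0.5845835 , -0.17436906]), (51.11363983154297, 50.098731994628906), np.float64(0.15117112684028305))
```

View pics/w1.png

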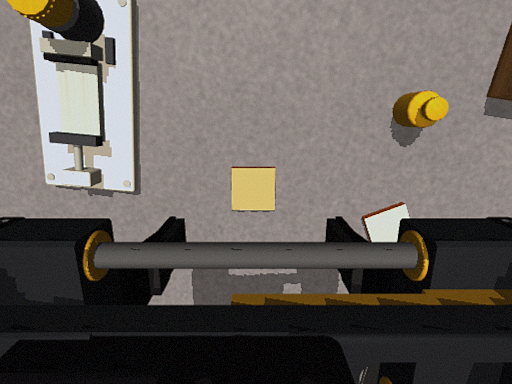

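The wrist view shows the peach tile at (253,188), square to the fingers and in agreement with the top view. Now I descend.

```bash
python3 -c "
from h import *
print(tcp()[0]);print(to(.5843,-.1743,.004,.149))"
```

```text
[ 0.58564241 -0.16219896  0.14014254]
[-1.186, -0.327, 13.613, 0.001, -0.001, 0.003]
```

>>> {"op": "carry_out", "data": {"steps": [[[-1.2,-0.3,4,0,0,0],[-1.2,-0.3,8,0,0,0],[-1.2,-0.3,11,0,0,0],[-1.2,-0.3,11,0,0,0],[-1.2,-0.3,11,0,0,0],[-1.2,-0.3,11,0,0,0]]]}}

```text
time: 3.0
ee_pos: [0.5856, -0.1756, 0.0321]
eef_rot: [0.652, 0.758, 0.001, 0.001]
ft_force: [-0.1, 0.1, -0.0]
width: 0.087
grip_force: 0.0
```

```bash
python3 -c "
from h import *
print(tcp()[0]);print(to(.5843,-.1743,.004,.149))"
```

```text
[ 0.58560992 -0.17564939  0.03206659]
[0.155, -0.117, 2.806, 0.003, 0.001, 0.002]
```

>>> {"op": "carry_out", "data": {"steps": [[[0.1,-0.1,1.5,0,0,0],[0.1,-0.1,2.7,0,0,0],[0.1,-0.1,2.7,0,0,0],[0.1,-0.1,2.7,0,0,0]]]}}

```text
time: 3.33
ee_pos: [0.5833, -0.175, 0.0034]
eef_rot: [0.652, 0.758, 0.0, 0.0]
ft_force: [-0.0, -0.1, 0.2]
width: 0.0868
grip_force: 0.0
```

>>> {"op": "carry_out", "data": {"steps": [[[0,0,0,0,0,0],[0,0,0,0,0,0],[0,0,0,0,0,0],[0,0,0,0,0,0],[0,0,0,0,0,0],[0,0,0,0,0,0],[0,0,0,0,0,0],[0,0,0,0,0,0]]], "hand": 1, "squeeze": 10}}

```text
time: 4.0
ee_pos: [0.5829, -0.1752, 0.0026]
eef_rot: [0.652, 0.758, 0.0, -0.0]
ft_force: [-1.1, -0.2, -1.4]
width: 0.0416
grip_force: 0.0
```

```bash
python3 - <<'E'
from h import *
s=r.read_state();print(s['time'],s['width'],s['grip_force'],s['ee_pos'])
im=r.camera("wrist");cv2.imwrite("pics/w2.png",im[:,:,::-1])
p=r.camera_params("top");c=blob(r.camera("top"),(8,60,120),(28,255,255),proj(p,[.584,-.174,.01]),30)
print(None if c is None else rect(p,c,.01)); s=r.read_state();print(s['width'],s['grip_force'])
E
```

```text
4.0 0.04155060714569814 0.0 [ 0.58288714 -0.17519664  0.00260127]
(array([ 0.57466803, -0.19803696]), (98.75823211669922, 174.74649047851562), np.float64(1.1056442831648854))
0.03388631241344426 0.0
```

View pics/w2.png

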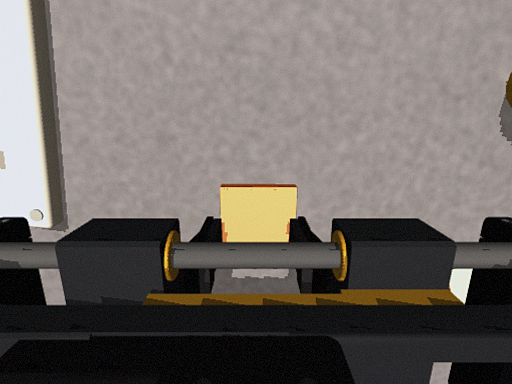

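The wrist view shows the fingers beside or over the tile (tile spans columns 221–297), but the width is still shrinking below 50 mm with no grip force. So the fingers are not gripping it. I open and check where the tips sit.

```bash
python3 - <<'E'
from h import *
p=r.camera_params("wrist");P,q=tcp();im=r.camera("wrist")
print(P,[proj(p,P+q.apply([0,s*.025,z])).round() for s in (-1,1) for z in (0,-.01,-.019)])
V=p["view"];print("cam in tool",q.inv().apply(-V[:3,:3].T@V[:3,3]-P),q.inv().apply(V[:3,:3].T@[0,0,-1]))
c=blob(im,(8,60,120),(28,255,255),(258,210),70);print(cv2.boundingRect(c),r.read_state()['width'])
cs=np.array([onz(p,c_,.01) for c_ in [(221,186),(297,186)]]);print(cs,q.inv().apply(cs-P))
cv2.imwrite("pics/w3.png",cv2.resize(im[150:310,160:360,::-1],None,fx=3,fy=3))
E
```

```text
[ 0.58290018 -0.17518453  0.00259577] [array([219., 220.]), array([217., 226.]), array([215., 231.]), array([291., 221.]), array([292., 226.]), array([294., 231.])]
cam in tool [ 0.07091841  0.00036526 -0.18462695] [-2.58616352e-01 -6.12011276e-04  9.65979921e-01]
(219, 184, 78, 58) 0.029677507115068922
[[ 0.55724412 -0.1520921   0.01      ]
 [ 0.60596637 -0.14471833  0.01      ]] [[ 0.0266676  -0.0219175  -0.0074013 ]
 [ 0.02667802  0.02735957 -0.00740257]]
```

View pics/w3.png

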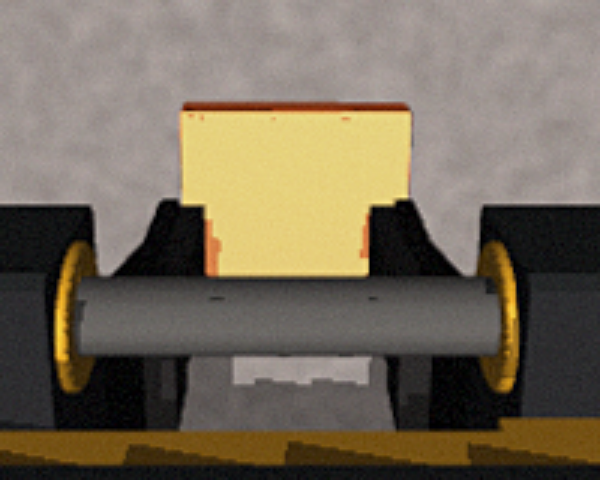

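The fingers closed above the tile. The tips swing in an arc, so at about 50 mm opening they sit higher than the shut-finger TCP. I reopen to about 58 mm and feel for the table.

>>> {"op": "carry_out", "data": {"steps": [[[0,0.2,0,0,0,0],[0,0.2,0,0,0,0],[0,0.2,0,0,0,0],[0,0.2,0,0,0,0],[0,0.2,0,0,0,0],[0,0.2,0,0,0,0],[0,0.2,0,0,0,0]]], "hand": -0.4}}

```text
time: 4.73
ee_pos: [0.5849, -0.1749, 0.0026]
eef_rot: [0.652, 0.758, 0.0, -0.0]
ft_force: [-0.5, 0.1, -0.3]
width: 0.0596
grip_force: 0.0
```

>>> {"op": "carry_out", "data": {"steps": [[[0,0,0.2,0,0,0],[0,0,0.4,0,0,0],[0,0,0.4,0,0,0]]]}}

```text
time: 4.98
ee_pos: [0.5846, -0.1747, -0.0019]
eef_rot: [0.652, 0.758, -0.0, -0.0]
ft_force: [-0.8, 0.6, 0.2]
width: 0.0607
grip_force: 0.0
```

```bash
python3 - <<'E'
from h import *
im=r.camera("wrist");s=r.read_state();print(s['width'],s['ft_force'],s['ee_pos'])
p=r.camera_params("wrist");P,q=tcp()
cv2.imwrite("pics/w4.png",cv2.resize(im[150:310,110:410,::-1],None,fx=2,fy=2))
c=blob(im,(8,60,120),(28,255,255),(258,210),70);x,y,w,h=cv2.boundingRect(c)
print(q.inv().apply(np.array([onz(p,u,.01) for u in [(x,y+2),(x+w,y+2)]])-P))
E
```

```text
0.060790262379237604 [ 0.11868194 -0.20321292  0.15946946] [ 0.58465592 -0.17480473 -0.00173902]
[[ 0.0264355  -0.02459169 -0.01171978]
 [ 0.02645397  0.02610834 -0.01174595]]
```

>>> {"op": "carry_out", "data": {"steps": [[[0,0,0.2,0,0,0],[0,0,0.4,0,0,0],[0,0,0.4,0,0,0]]]}}

```text
time: 5.28
ee_pos: [0.5846, -0.1748, -0.0059]
eef_rot: [0.652, 0.758, -0.0, -0.0]
ft_force: [-0.3, -0.5, -0.5]
width: 0.061
grip_force: 0.0
```

>>> {"op": "carry_out", "data": {"steps": [[[0,0,0.15,0,0,0],[0,0,0.3,0,0,0],[0,0,0.3,0,0,0]]]}}

```text
time: 5.53
ee_pos: [0.5847, -0.1748, -0.0087]
eef_rot: [0.652, 0.758, -0.0, -0.0]
ft_force: [-0.4, 0.3, -0.5]
width: 0.0609
grip_force: 0.0
```

>>> {"op": "carry_out", "data": {"steps": [[[0,0,0.15,0,0,0],[0,0,0.2,0,0,0],[0,0,0.2,0,0,0]]]}}

```text
time: 5.78
ee_pos: [0.5848, -0.1748, -0.0106]
eef_rot: [0.652, 0.758, -0.0, -0.0]
ft_force: [0.5, 0.1, -0.3]
width: 0.0607
grip_force: 0.0
```

>>> {"op": "carry_out", "data": {"steps": [[[0,0,0.1,0,0,0],[0,0,0.2,0,0,0],[0,0,0.2,0,0,0]]]}}

```text
time: 6.03
ee_pos: [0.5848, -0.1748, -0.0126]
eef_rot: [0.652, 0.758, -0.0, -0.0]
ft_force: [0.6, 0.4, 0.1]
width: 0.0611
grip_force: 0.0
```

>>> {"op": "carry_out", "data": {"steps": [[[0,0,0.1,0,0,0],[0,0,0.15,0,0,0],[0,0,0.15,0,0,0]]]}}

```text
time: 6.28
ee_pos: [0.5848, -0.1748, -0.014]
eef_rot: [0.652, 0.758, 0.0, -0.0]
ft_force: [0.1, 0.3, -0.0]
width: 0.061
grip_force: 0.0
```

>>> {"op": "carry_out", "data": {"steps": [[[0,0,0.1,0,0,0],[0,0,0.15,0,0,0],[0,0,0.15,0,0,0]]]}}

```text
time: 6.53
ee_pos: [0.5848, -0.1748, -0.0155]
eef_rot: [0.652, 0.758, -0.0, -0.0]
ft_force: [-0.3, -0.1, 0.3]
width: 0.0607
grip_force: 0.0
```

```bash
python3 - <<'E'
from h import *
im=r.camera("wrist");s=r.read_state();print(s['width'],s['ft_force'],s['ee_pos'])
p=r.camera_params("wrist");P,q=tcp()
for z in (-.03,-.02,-.01,0): print(z,[proj(p,P+q.apply([.0095,y,z])).round() for y in (-.03,.03)])
cv2.imwrite("pics/w5.png",cv2.resize(im[150:310,110:410,::-1],None,fx=2.5,fy=2.5))
E
```

```text
0.060661403748061095 [-0.45785421  0.66740908 -0.32768266] [ 0.58484638 -0.17486665 -0.01546676]
-0.03 [array([204., 224.]), array([306., 224.])]
-0.02 [array([206., 218.]), array([303., 218.])]
-0.01 [array([209., 212.]), array([301., 212.])]
0 [array([211., 208.]), array([298., 208.])]
```

View pics/w5.png

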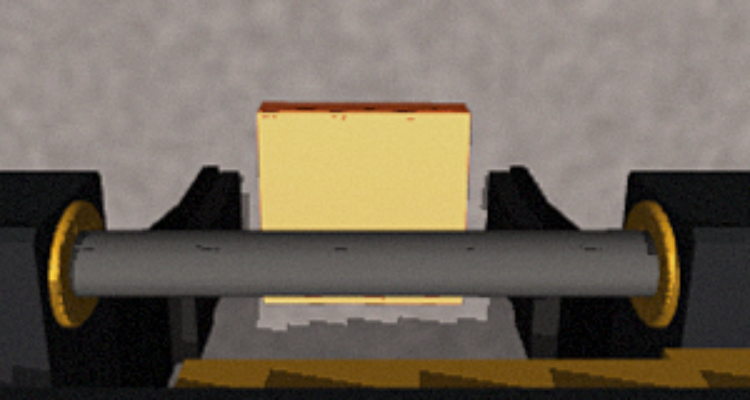

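The crop shows the tips at about pixel (207,219), roughly 18 mm behind the TCP, so about 3 mm above the table and level with the tile's sides. Now I close.

>>> {"op": "carry_out", "data": {"steps": [[[0,0,0,0,0,0],[0,0,0,0,0,0],[0,0,0,0,0,0],[0,0,0,0,0,0]]], "hand": 1, "squeeze": 10}}

```text
time: 6.92
ee_pos: [0.5849, -0.1749, -0.0154]
eef_rot: [0.652, 0.758, 0.0, 0.0]
ft_force: [-0.1, 0.6, 0.3]
width: 0.0495
grip_force: 10.0
```

Gripped at 49.5 mm and 10 N. Now I lift and carry.

>>> {"op": "carry_out", "data": {"steps": [[[0,0,-2,0,0,0],[0,0,-5,0,0,0],[0,0,-8,0,0,0],[0,0,-11,0,0,0],[0,0,-14,0,0,0],[0,0,-14,0,0,0]]], "squeeze": 15}}

```text
time: 7.42
ee_pos: [0.5877, -0.1761, 0.1307]
eef_rot: [0.652, 0.758, 0.002, 0.003]
ft_force: [1.5, 0.2, 0.5]
width: 0.0498
grip_force: 15.0
```

```bash
python3 -c "
from h import *
s=r.read_state();print(s['width'],s['grip_force'],s['ee_pos'])
print(to(*C,.12,TH-np.pi/2))"
```

```text
0.049844898157454215 14.998824298381805 [ 0.58772969 -0.17609777  0.13072526]
[31.901, -0.232, 0.998, 0.008, 0.001, 0.372]
```

>>> {"op": "carry_out", "data": {"steps": [[[2,0,0,0,0,0.03],[5,0,0,0,0,0.06],[8,0,0,0,0,0.1],[11,0,0,0,0,0.14],[14,0,0,0,0,0.18],[17,0,0,0,0,0.22],[20,0,0,0,0,0.26],[23,0,0,0,0,0.3],[26,0,0,0,0,0.34],[29,-0.1,0,0.01,0,0.37],[31,-0.2,0.5,0.01,0,0.37],[31.9,-0.2,1,0.01,0,0.37],[31.9,-0.2,1,0.01,0,0.37],[31.9,-0.2,1,0.01,0,0.37],[31.9,-0.2,1,0.01,0,0.37]]]}}

```text
time: 8.67
ee_pos: [0.5357, 0.138, 0.1147]
eef_rot: [0.781, 0.624, -0.004, -0.003]
ft_force: [0.4, -0.3, -0.9]
width: 0.0496
grip_force: 15.0
```

```bash
python3 - <<'E'
from h import *
p=r.camera_params("wrist");im=r.camera("wrist");s=r.read_state();print(s['time'],s['width'],s['joint_positions'])
cv2.imwrite("pics/w6.png",im[:,:,::-1])
P,q=tcp();print(P,to(*C,.012,TH-np.pi/2))
tile=P+q.apply([.025,0,-.0254])
for n,X_ in [("knob",np.r_[C+.072*Y,.082]),("padL",np.r_[C+.029*Y-.022*X,.04]),("padR",np.r_[C+.029*Y+.022*X,.04]),("tilefront",tile)]: print(n,proj(p,X_).round())
c=blob(im,(10,100,90),(30,255,255),proj(p,np.r_[C+.072*Y,.082]),90);print(cv2.boundingRect(c))
E
```

```text
8.7167 0.04931745390143524 [-0.82332761  0.27034893  0.57314646  1.78150862 -0.16233519  1.14556843
 -0.42076507]
[0.53580881 0.13808135 0.11485418] [0.16, 0.288, 10.283, -0.009, 0.002, 0.0]
knob [258. 112.]
padL [234. 160.]
padR [282. 160.]
tilefront [255. 196.]
(235, 82, 51, 53)
```

View pics/w6.png

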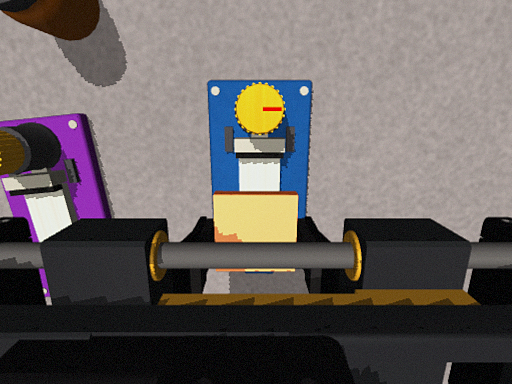

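The wrist view shows the tile aligned with the blue base. The knob is at (260,108), with its red line along vice +x, and the pad is near row 153. I check the offset with blue and knob measurements.

```bash
python3 - <<'E'
from h import *
p=r.camera_params("wrist");im=r.camera("wrist")
def vf(P): return (np.dot(P[:2]-C,X)*1000,np.dot(P[:2]-C,Y)*1000)
print("knob",np.round(vf(onz(p,(260.5,108.5),.082)),1))
c=blob(im,(100,120,40),(120,255,255),(260,140),80)
P=np.array([vf(onz(p,q[0],.015)) for q in c]);print(P.min(0),P.max(0))
pts=c[:,0]
for y in (100,120,140,160,180):
    xs=pts[pts[:,1]==y][:,0]
    print(y,[np.round(vf(onz(p,(x,y),.015)),1) for x in (xs.min(),xs.max())])
print(np.round(vf(tcp()[0]),1))
E
```

```text
knob [ 1.7 74.4]
[-48.51560548 -27.88976219] [ 50.4870824  101.61748683]
100 [array([-48.3,  83.6]), array([49.8, 83.6])]
120 [array([-48.1,  65. ]), array([49.8, 65. ])]
140 [array([-48. ,  45.6]), array([49.7, 45.7])]
160 [array([-47.8,  25.5]), array([49.7, 25.6])]
180 [array([-47.6,   4.6]), array([49.7,  4.8])]
[-2.  -1.2]
```

>>> {"op": "carry_out", "data": {"steps": [[[0.2,0.3,2,-0.01,0,0],[0.2,0.3,4,-0.01,0,0],[0.2,0.3,6,-0.01,0,0],[0.2,0.3,8,-0.01,0,0],[0.2,0.3,9,-0.01,0,0],[0.2,0.3,9,-0.01,0,0],[0.2,0.3,9,-0.01,0,0],[0.2,0.3,9,-0.01,0,0]]]}}

```text
time: 9.43
ee_pos: [0.5387, 0.1414, 0.0258]
eef_rot: [0.781, 0.625, 0.0, 0.001]
ft_force: [-0.3, 0.9, 0.7]
width: 0.0498
grip_force: 15.0
```

```bash
python3 - <<'E'
from h import *
C2=C+.001*X+.0007*Y
P,q=tcp();print(P,to(*C2,.0105,TH-np.pi/2))
p=r.camera_params("side");print(proj(p,np.r_[C2,.04]))
im=r.camera("side");cv2.imwrite("pics/s2.png",cv2.resize(im[110:240,170:340,::-1],None,fx=4,fy=4,interpolation=cv2.INTER_CUBIC))
E
```

```text
[0.53866488 0.14141895 0.02584363] [-0.18, 0.086, 1.535, 0.002, 0.001, 0.002]
[250.7652429  176.77513634]
```

View pics/s2.png

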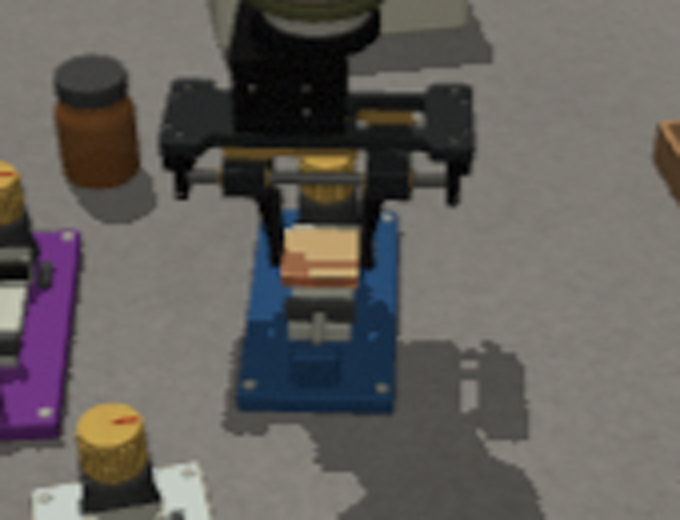

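The side crop shows the tile hovering over the bed between the pad and the back stop. Now I lower it slowly.

>>> {"op": "carry_out", "data": {"steps": [[[-0.1,0.1,0.4,0,0,0],[-0.15,0.1,0.8,0,0,0],[-0.15,0.1,1.2,0,0,0],[-0.15,0.1,1.4,0,0,0],[-0.15,0.1,1.4,0,0,0]]]}}

```text
time: 9.9
ee_pos: [0.5379, 0.1397, 0.01]
eef_rot: [0.78, 0.625, -0.001, 0.001]
ft_force: [-0.7, -1.4, -1.0]
width: 0.0495
grip_force: 15.0
```

>>> {"op": "carry_out", "data": {"steps": [[[0,0,0.1,0,0,0],[0,0,0.2,0,0,0],[0,0,0.2,0,0,0]]]}}

```text
time: 10.15
ee_pos: [0.5384, 0.1399, 0.0095]
eef_rot: [0.78, 0.625, -0.001, 0.0]
ft_force: [-4.6, -0.9, 10.4]
width: 0.0496
grip_force: 15.0
```

>>> {"op": "carry_out", "data": {"steps": [[[0,0,-0.15,0,0,0],[0,0,-0.15,0,0,0],[0,0,-0.15,0,0,0]]], "hand": -0.35}}

```text
time: 10.4
ee_pos: [0.5386, 0.14, 0.0103]
eef_rot: [0.78, 0.625, -0.0, 0.001]
ft_force: [0.1, -0.5, -0.3]
width: 0.0574
grip_force: 0.0
```

>>> {"op": "carry_out", "data": {"steps": [[[0,0,-0.3,0,0,0],[0,0,-1.5,0,0,0],[0,0,-4,0,0,0],[0,0,-7.5,0,0,0],[0,0,-11,0,0,0],[0,0,-12,0,0,0],[0,0,-12,0,0,0]]]}}

```text
time: 10.98
ee_pos: [0.5405, 0.1406, 0.1343]
eef_rot: [0.781, 0.625, 0.003, 0.001]
ft_force: [0.7, 0.3, -0.2]
width: 0.0587
grip_force: 0.0
```

```bash
python3 - <<'E'
from h import *
p=r.camera_params("wrist");im=r.camera("wrist")
print(r.read_state()['joint_positions'])
def vf(P): return np.round((np.dot(P[:2]-C,X)*1000,np.dot(P[:2]-C,Y)*1000),1)
k=proj(p,np.r_[C+.0735*Y+.001*X,.082])
c=blob(im,(15,130,120),(32,255,255),k,45);x,y,w,h=cv2.boundingRect(c);print(k,(x,y,w,h),vf(onz(p,(x+w/2,y+h/2),.082)))
kc=min(cv2.minEnclosingCircle(c),key=lambda v:0) if 0 else cv2.minEnclosingCircle(c);print(kc,vf(onz(p,kc[0],.082)))
t=proj(p,np.r_[C+.001*Y,.035]);c=blob(im,(8,60,120),(32,255,255),t,75);print(t,cv2.boundingRect(c))
xx,yy,w,h=cv2.boundingRect(c);print([vf(onz(p,u,.035)) for u in [(xx,yy+2),(xx+w,yy+2)]])
pt=r.camera_params("top");it=r.camera("top");t=proj(pt,np.r_[C,.035]);c=blob(it,(8,40,120),(30,255,255),t,14);R_=rect(pt,c,.035) if c is not None else None;print(R_, R_ and vf(R_[0]))
cv2.imwrite("pics/w7.png",im[:,:,::-1])
E
```

```text
[-0.83606556  0.2512025   0.58003094  1.76397935 -0.14797009  1.16744561
 -0.43248101]
[253.67249661 114.98908834] (231, 90, 46, 48) [ 1.3 74.3]
((253.61709594726562, 113.92936706542969), 23.937423706054688) [ 1.  74.3]
[252.64573163 187.33238211] (229, 162, 49, 48)
[array([-24.1,  25.4]), array([25.8, 25.5])]
(array([0.53555347, 0.15997481]), (76.9681396484375, 37.908905029296875), np.float64(0.17625221206491767)) [-7.  19.9]
```

View pics/w7.png

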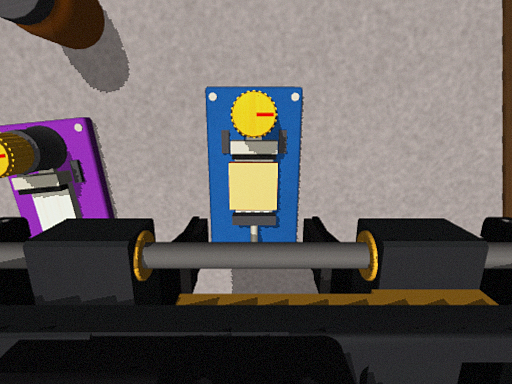

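The tile lies on the bed, square and centred in x (edges −24/+26 mm), between the pad (about row 155) and the stop (about row 218). The knob is at (254,114). Next is the knob, approached with the tool y axis along vice y so there is room for about 2.8 rad clockwise.

```bash
python3 - <<'E'
from h import *
K=C+.0006*X+.0735*Y
print(K,tcp()[0],to(*K,.115,TH))
p=r.camera_params("wrist");im=cv2.imread("pics/w7.png")
def vf(P): return np.round(np.dot(P[:2]-C,Y)*1000,1)
print([(v,int(im[v,250:262].mean()),vf(onz(p,(254,v),.039))) for v in range(205,224)])
E
```

```text
[0.55482556 0.21055075] [0.53840425 0.14020033 0.13048844] [7.225, 0.067, 1.542, -0.0, 0.001, -1.568]
[(205, 196, np.float64(-17.0)), (206, 196, np.float64(-18.0)), (207, 196, np.float64(-19.1)), (208, 198, np.float64(-20.2)), (209, 191, np.float64(-21.3)), (210, 169, np.float64(-22.4)), (211, 217, np.float64(-23.5)), (212, 111, np.float64(-24.6)), (213, 17, np.float64(-25.7)), (214, 31, np.float64(-26.8)), (215, 26, np.float64(-27.9)), (216, 74, np.float64(-29.0)), (217, 82, np.float64(-30.1)), (218, 80, np.float64(-31.2)), (219, 78, np.float64(-32.3)), (220, 78, np.float64(-33.4)), (221, 79, np.float64(-34.5)), (222, 79, np.float64(-35.6)), (223, 77, np.float64(-36.7))]
```

>>> {"op": "carry_out", "data": {"steps": [[[1.5,0,0,0,0,-0.12],[3,0,0,0,0,-0.24],[4.5,0,0,0,0,-0.36],[6,0,0,0,0,-0.48],[7.2,0.1,0,0,0,-0.6],[7.2,0.1,0,0,0,-0.72],[7.2,0.1,0,0,0,-0.84],[7.2,0.1,0,0,0,-0.96],[7.2,0.1,0,0,0,-1.08],[7.2,0.1,0,0,0,-1.2],[7.2,0.1,0,0,0,-1.32],[7.2,0.1,0,0,0,-1.44],[7.2,0.1,0,0,0,-1.57],[7.2,0.1,0,0,0,-1.57],[7.2,0.1,0,0,0,-1.57],[7.2,0.1,0,0,0,-1.57]]], "hand": -1}}

```text
time: 12.42
ee_pos: [0.5547, 0.2099, 0.1292]
eef_rot: [0.112, 0.994, -0.001, -0.001]
ft_force: [-0.6, -0.4, -0.5]
width: 0.0869
grip_force: 0.0
```

```bash
python3 - <<'E'
from h import *
K=C+.0006*X+.0735*Y
s=r.read_state();print(s['joint_positions'],s['ee_pos'],s['width'],to(*K,.052,TH))
p=r.camera_params("wrist");im=r.camera("wrist");k=proj(p,np.r_[K,.082])
c=blob(im,(15,130,120),(32,255,255),k,60);kc=cv2.minEnclosingCircle(c);print(k,kc,cv2.boundingRect(c))
P=onz(p,kc[0],.082);print(np.dot(P[:2]-C,X),np.dot(P[:2]-C,Y))
E
```

```text
[-0.69612759  0.31674167  0.31184205  1.65689993 -0.10148959  1.18633996
  0.98526521] [0.55465555 0.20987792 0.12918102] 0.08690400036865394 [-0.008, 0.09, 7.718, -0.003, -0.001, -0.002]
[255.58118702 200.25250421] ((256.5, 198.6999969482422), 21.77944564819336) (235, 178, 44, 42)
-0.0007900254286315033 0.07429105051878936
```

>>> {"op": "carry_out", "data": {"steps": [[[0,0.05,2,0,0,0],[0,0.1,4,0,0,0],[0,0.1,5.5,0,0,0],[0,0.1,6.7,0,0,0],[0,0.1,7.5,0,0,0],[0,0.1,7.7,0,0,0],[0,0.1,7.7,0,0,0]]]}}

```text
time: 13.05
ee_pos: [0.5552, 0.2109, 0.0528]
eef_rot: [0.11, 0.994, -0.001, -0.0]
ft_force: [0.5, -0.3, 0.1]
width: 0.087
grip_force: 0.0
```

>>> {"op": "carry_out", "data": {"steps": [[[0,0,0,0,0,0],[0,0,0,0,0,0],[0,0,0,0,0,0],[0,0,0,0,0,0],[0,0,0,0,0,0],[0,0,0,0,0,0],[0,0,0,0,0,0],[0,0,0,0,0,0],[0,0,0,0,0,0]]], "hand": 1, "squeeze": 6}}

```text
time: 13.8
ee_pos: [0.5553, 0.2109, 0.053]
eef_rot: [0.11, 0.994, -0.001, -0.0]
ft_force: [-0.8, -1.7, 0.3]
width: 0.0357
grip_force: 6.0
```

```bash
cat >> h.py <<'E'
def ft(n=1):
    F=[];M=[]
    for i in range(n):
        s=r.read_state();F.append(s['ft_force']);M.append(s['torque'])
        if n>1:r.camera("side")
    p,q=tcp();f=q.inv().apply(np.mean(F,0));
    print('t %.2f tool F'%s['time'],f.round(2),'M world',np.mean(M,0).round(3),'sd',np.std(M,0).round(3),'w',round(s['width'],4),round(s['grip_force'],1),'P',p.round(4),'yaw',round(np.arctan2(*q.apply([0,1,0])[[1,0]]),3))
E
python3 -c "
from h import *
ft(5)"
```

```text
t 14.00 tool F [ 0.23 -1.15 -0.92] M world [-0.177  0.07   0.022] sd [0.057 0.013 0.03 ] w 0.0354 6.0 P [0.5553 0.2108 0.053 ] yaw 1.35
```

>>> {"op": "carry_out", "data": {"steps": [[[0,0,0,0,0,0],[0,0,0,0,0,0],[0,0,0,0,0,0]]], "squeeze": 30}}

```text
time: 14.3
ee_pos: [0.5553, 0.2108, 0.053]
eef_rot: [0.11, 0.994, -0.001, 0.0]
ft_force: [-0.2, -0.9, 0.8]
width: 0.0348
grip_force: 30.0
```

>>> {"op": "carry_out", "data": {"steps": [[[0,0,-0.2,0,0,0],[0,0,-0.4,0,0,0],[0,0,-0.6,0,0,0],[0,0,-0.75,0,0,0],[0,0,-0.85,0,0,0],[0,0,-0.85,0,0,0],[0,0,-0.85,0,0,0]]]}}

```text
time: 14.88
ee_pos: [0.555, 0.2109, 0.0611]
eef_rot: [0.11, 0.994, -0.001, -0.0]
ft_force: [0.6, 0.0, -9.3]
width: 0.035
grip_force: 30.0
```

```bash
python3 - <<'E'
from h import *
ft(5)
p=r.camera_params("side");im=r.camera("side");print(proj(p,np.r_[C+.0735*Y,.082]),proj(p,np.r_[C+.0735*Y,.0905]))
cv2.imwrite("pics/s3.png",im[:,:,::-1])
E
```

```text
t 15.08 tool F [-0.95 -0.27  9.39] M world [-0.071 -0.206 -0.033] sd [0.059 0.07  0.03 ] w 0.0344 30.0 P [0.5551 0.2108 0.0613] yaw 1.35
[251.56579611 148.07013826] [251.53730012 145.44180417]
```

>>> {"op": "carry_out", "data": {"steps": [[[0,0,0,0,0,0.06],[0,0,0,0,0,0.12],[0,0,0,0,0,0.18],[0,0,0,0,0,0.24],[0,0,0,0,0,0.3],[0,0,0,0,0,0.36],[0,0,0,0,0,0.4],[0,0,0,0,0,0.4]]]}}

```text
time: 15.85
ee_pos: [0.5551, 0.2109, 0.0613]
eef_rot: [0.306, 0.952, -0.001, 0.0]
ft_force: [0.7, -1.0, -8.7]
width: 0.0347
grip_force: 30.0
```

```bash
python3 -c "
from h import *
ft(4)"
```

```text
t 16.00 tool F [-0.59 -0.74  9.43] M world [-0.241 -0.107 -0.042] sd [0.039 0.045 0.021] w 0.0348 30.0 P [0.5552 0.2109 0.0614] yaw 0.951
```

>>> {"op": "carry_out", "data": {"steps": [[[0,0,0,0,0,0.06],[0,0,0,0,0,0.12],[0,0,0,0,0,0.18],[0,0,0,0,0,0.24],[0,0,0,0,0,0.3]]]}}

```text
time: 16.47
ee_pos: [0.5552, 0.2109, 0.0614]
eef_rot: [0.445, 0.895, -0.001, 0.0]
ft_force: [-0.2, -1.0, -9.1]
width: 0.0345
grip_force: 30.0
```

```bash
cat >> h.py <<'E'
def mz():
    s=r.read_state();q=R.from_quat(s['eef_rot']);y=q.apply([0,1,0]);yaw=np.arctan2(y[1],y[0])
    print('t %.2f turn %.3f Mz %.3f j7 %.3f Fz %.1f Flat'%(s['time'],1.35-yaw,s['torque'][2],s['joint_torque'][6],s['ft_force'][2]),np.round(s['ft_force'][:2],1),'z',round(s['ee_pos'][2],4))
E
python3 -c "
from h import *
mz();ft(3);mz()"
```

```text
t 16.47 turn 0.702 Mz 0.105 j7 1.301 Fz -9.1 Flat [-0.2 -1. ] z 0.0614
t 16.57 tool F [-0.76 -0.42  9.31] M world [-0.32  -0.028  0.007] sd [0.039 0.055 0.074] w 0.0348 30.0 P [0.5552 0.2109 0.0614] yaw 0.652
t 16.62 turn 0.698 Mz -0.051 j7 -0.499 Fz -9.3 Flat [ 0.7 -1.4] z 0.0614
```

>>> {"op": "carry_out", "data": {"steps": [[[0,0,0,0,0,0.06],[0,0,0,0,0,0.12],[0,0,0,0,0,0.18],[0,0,0,0,0,0.24],[0,0,0,0,0,0.3]]]}}

```text
time: 17.03
ee_pos: [0.5552, 0.2109, 0.0615]
eef_rot: [0.573, 0.819, -0.001, 0.0]
ft_force: [-0.4, -1.4, -9.3]
width: 0.035
grip_force: 30.0
```

```bash
python3 - <<'E'
from h import *
mz();ft(3);mz()
p=r.camera_params("side");im=r.camera("side");cv2.imwrite("pics/s4.png",im[:,:,::-1])
E
```

```text
t 17.03 turn 1.000 Mz 0.079 j7 1.295 Fz -9.3 Flat [-0.4 -1.4] z 0.0615
t 17.13 tool F [-0.96 -0.52  9.29] M world [-0.371 -0.004  0.036] sd [0.035 0.009 0.042] w 0.035 30.0 P [0.5552 0.2109 0.0614] yaw 0.353
t 17.18 turn 0.997 Mz -0.125 j7 -0.476 Fz -9.1 Flat [ 0.6 -1. ] z 0.0614
```

>>> {"op": "carry_out", "data": {"steps": [[[0,0,0,0,0,0.06],[0,0,0,0,0,0.12],[0,0,0,0,0,0.18]]]}}

```text
time: 17.48
ee_pos: [0.5552, 0.211, 0.0615]
eef_rot: [0.644, 0.765, -0.001, 0.0]
ft_force: [-0.6, -1.3, -9.6]
width: 0.035
grip_force: 30.0
```

```bash
python3 -c "
from h import *
mz()"
```

```text
t 17.48 turn 1.180 Mz 0.096 j7 1.317 Fz -9.6 Flat [-0.6 -1.3] z 0.0615
```

>>> {"op": "carry_out", "data": {"steps": [[[0,0,0,0,0,0.06],[0,0,0,0,0,0.12]]]}}

```text
time: 17.65
ee_pos: [0.5552, 0.2109, 0.0615]
eef_rot: [0.689, 0.725, -0.001, 0.001]
ft_force: [-0.0, -1.5, -8.9]
width: 0.0348
grip_force: 30.0
```

```bash
python3 -c "
from h import *
mz()"
```

```text
t 17.65 turn 1.300 Mz 0.073 j7 1.287 Fz -8.9 Flat [-0.  -1.5] z 0.0615
```

>>> {"op": "carry_out", "data": {"steps": [[[0,0,0,0,0,0.06],[0,0,0,0,0,0.12]]]}}

```text
time: 17.82
ee_pos: [0.5552, 0.211, 0.0615]
eef_rot: [0.731, 0.682, -0.001, 0.001]
ft_force: [-0.9, -1.3, -9.6]
width: 0.0351
grip_force: 30.0
```

```bash
python3 -c "
from h import *
mz()"
```

```text
t 17.82 turn 1.420 Mz 0.112 j7 1.275 Fz -9.6 Flat [-0.9 -1.3] z 0.0615
```

>>> {"op": "carry_out", "data": {"steps": [[[0,0,0,0,0,0.06],[0,0,0,0,0,0.12]]]}}

```text
time: 17.98
ee_pos: [0.5552, 0.211, 0.0615]
eef_rot: [0.771, 0.637, -0.001, 0.001]
ft_force: [0.3, -1.0, -9.0]
width: 0.0345
grip_force: 30.0
```

```bash
python3 -c "
from h import *
mz()"
```

```text
t 17.98 turn 1.540 Mz 0.135 j7 1.243 Fz -9.0 Flat [ 0.3 -1. ] z 0.0615
```

>>> {"op": "carry_out", "data": {"steps": [[[0,0,0,0,0,0.06],[0,0,0,0,0,0.12]]]}}

```text
time: 18.15
ee_pos: [0.5552, 0.2109, 0.0615]
eef_rot: [0.808, 0.59, -0.001, 0.001]
ft_force: [-0.4, -1.7, -9.2]
width: 0.0347
grip_force: 30.0
```

```bash
python3 - <<'E'
from h import *
mz()
# tile/jaw position in side view before and now
p=r.camera_params("side");im=r.camera("side");o=cv2.imread("pics/s3.png")[:,:,::-1]
for n,i in (("s3",o),("now",im)):
    for x in (-.01,0,.01):
        uv=[proj(p,np.r_[C+x*X+y*Y,.035]) for y in np.arange(-.040,.001,.004)]
        print(n,x,[tuple(int(a) for a in i[int(round(v)),int(round(u))]) for u,v in uv])
E
```

```text
t 18.15 turn 1.659 Mz 0.191 j7 1.212 Fz -9.2 Flat [-0.4 -1.7] z 0.0615
s3 -0.01 [(32, 33, 31), (38, 38, 38), (57, 56, 55), (65, 63, 61), (106, 95, 73), (190, 168, 119), (189, 160, 110), (190, 161, 111), (190, 161, 111), (190, 160, 110), (190, 160, 110)]
s3 0 [(78, 77, 70), (34, 34, 31), (39, 39, 37), (43, 42, 39), (82, 60, 46), (147, 99, 69), (148, 100, 69), (156, 114, 78), (185, 155, 106), (171, 135, 93), (185, 154, 106)]
s3 0.01 [(30, 31, 30), (32, 34, 33), (41, 41, 41), (51, 48, 44), (97, 77, 59), (147, 99, 69), (148, 99, 69), (155, 111, 76), (179, 145, 100), (183, 150, 103), (151, 106, 73)]
now -0.01 [(32, 32, 32), (37, 38, 36), (58, 57, 55), (65, 62, 58), (91, 68, 51), (150, 102, 71), (150, 102, 71), (150, 101, 71), (150, 102, 70), (150, 102, 70), (150, 101, 70)]
now 0 [(77, 77, 69), (33, 33, 34), (39, 38, 38), (49, 47, 43), (92, 67, 51), (150, 101, 70), (150, 102, 70), (150, 101, 69), (150, 101, 69), (150, 101, 70), (151, 102, 70)]
now 0.01 [(31, 33, 31), (33, 33, 33), (39, 39, 38), (46, 44, 40), (91, 67, 52), (150, 101, 69), (149, 101, 70), (151, 101, 69), (150, 102, 70), (150, 101, 70), (151, 102, 71)]
```

Moment rises from about 1.35 rad, in line with the stop position seen. A small final increment gives roughly 10 N.

>>> {"op": "carry_out", "data": {"steps": [[[0,0,0,0,0,0.06]]]}}

```text
time: 18.28
ee_pos: [0.5552, 0.211, 0.0615]
eef_rot: [0.824, 0.567, -0.001, 0.001]
ft_force: [0.3, -1.6, -9.1]
width: 0.0349
grip_force: 30.0
```

```bash
python3 -c "
from h import *
mz();ft(4)"
```

```text
t 18.28 turn 1.716 Mz 0.177 j7 1.757 Fz -9.1 Flat [ 0.3 -1.6] z 0.0615
t 18.43 tool F [-1.34  0.37  9.13] M world [-0.485  0.039  0.083] sd [0.03  0.046 0.081] w 0.0344 30.0 P [0.5552 0.2109 0.0614] yaw -0.366
```

>>> {"op": "carry_out", "data": {"steps": [[[0,0,0.02,0,0,0],[0,0,0.04,0,0,0],[0,0,0.06,0,0,0]]]}}

```text
time: 18.73
ee_pos: [0.5552, 0.211, 0.0609]
eef_rot: [0.825, 0.565, -0.001, 0.001]
ft_force: [0.3, -1.3, -8.5]
width: 0.0346
grip_force: 30.0
```

>>> {"op": "carry_out", "data": {"steps": [[[0,0,0.02,0,0,0],[0,0,0.04,0,0,0],[0,0,0.04,0,0,0]]]}}

```text
time: 18.98
ee_pos: [0.5553, 0.211, 0.0605]
eef_rot: [0.825, 0.565, -0.001, 0.001]
ft_force: [0.3, -1.2, -7.8]
width: 0.035
grip_force: 30.0
```

>>> {"op": "carry_out", "data": {"steps": [[[0,0,0.02,0,0,0],[0,0,0.03,0,0,0],[0,0,0.03,0,0,0]]]}}

```text
time: 19.23
ee_pos: [0.5553, 0.211, 0.0602]
eef_rot: [0.825, 0.565, -0.001, 0.001]
ft_force: [-0.8, -2.0, -8.0]
width: 0.0352
grip_force: 30.0
```

>>> {"op": "carry_out", "data": {"steps": [[[0,0,0.02,0,0,0],[0,0,0.03,0,0,0],[0,0,0.03,0,0,0]]]}}

```text
time: 19.48
ee_pos: [0.5553, 0.211, 0.0599]
eef_rot: [0.825, 0.565, -0.001, 0.001]
ft_force: [-0.6, -1.0, -7.3]
width: 0.0348
grip_force: 30.0
```

>>> {"op": "carry_out", "data": {"steps": [[[0,0,0.02,0,0,0],[0,0,0.04,0,0,0],[0,0,0.04,0,0,0]]]}}

```text
time: 19.73
ee_pos: [0.5553, 0.211, 0.0596]
eef_rot: [0.825, 0.565, -0.0, 0.001]
ft_force: [-0.7, -1.5, -7.4]
width: 0.0347
grip_force: 30.0
```

>>> {"op": "carry_out", "data": {"steps": [[[0,0,0.02,0,0,0],[0,0,0.03,0,0,0],[0,0,0.03,0,0,0]]]}}

```text
time: 19.98
ee_pos: [0.5554, 0.2111, 0.0594]
eef_rot: [0.825, 0.565, -0.0, 0.001]
ft_force: [-1.9, -1.4, -3.8]
width: 0.0347
grip_force: 30.0
```

The thread is taking the load at about 6.4 mm. Now I release.

>>> {"op": "carry_out", "data": {"steps": [[[0,0,0.01,0,0,0],[0,0,0.01,0,0,0]]], "squeeze": 10}}

```text
time: 20.15
ee_pos: [0.5555, 0.2111, 0.0593]
eef_rot: [0.825, 0.565, -0.0, 0.001]
ft_force: [-1.1, -1.5, -3.8]
width: 0.0352
grip_force: 10.0
```

>>> {"op": "carry_out", "data": {"steps": [[[0,0,0,0,0,0],[0,0,0,0,0,0],[0,0,0,0,0,0],[0,0,0,0,0,0],[0,0,0,0,0,0],[0,0,0,0,0,0],[0,0,0,0,0,0]]], "hand": -0.6}}

```text
time: 20.73
ee_pos: [0.5554, 0.211, 0.0592]
eef_rot: [0.825, 0.565, -0.0, 0.001]
ft_force: [-0.5, -0.2, -0.7]
width: 0.0677
grip_force: 0.0
```

>>> {"op": "carry_out", "data": {"steps": [[[0,0,-1,0,0,0],[0,0,-3,0,0,0],[0,0,-5,0,0,0],[0,0,-8,0,0,0],[0,0,-10,0,0,0],[0,0,-10,0,0,0],[0,0,-10,0,0,0]]]}}

```text
time: 21.32
ee_pos: [0.556, 0.2114, 0.1608]
eef_rot: [0.825, 0.565, 0.001, 0.001]
ft_force: [0.3, -0.2, -0.4]
width: 0.0699
grip_force: 0.0
```

```bash
python3 - <<'E'
from h import *
mz()
p=r.camera_params("wrist");im=r.camera("wrist");K=C+.0006*X+.0735*Y
def v2(P): d=P[:2]-C;return np.round([d@X*1000,d@Y*1000],1)
k=proj(p,np.r_[K,.089]);c=blob(im,(15,130,120),(32,255,255),k,60)
(kc,rad)=cv2.minEnclosingCircle(c);print(k,kc,rad,v2(onz(p,kc,.089)))
h=cv2.cvtColor(im,cv2.COLOR_RGB2HSV);m=cv2.inRange(h,(0,150,100),(7,255,255))|cv2.inRange(h,(172,150,100),(180,255,255))
k2=np.zeros_like(m);cv2.circle(k2,tuple(map(int,kc)),int(rad),255,-1);ys,xs=np.nonzero(m&k2)
if len(xs):
    d=v2(onz(p,(xs.mean(),ys.mean()),.089))-v2(onz(p,kc,.089));print("red",len(xs),"turn cw",-np.arctan2(d[1],d[0]))
ps=r.camera_params("side");s=r.camera("side")
for z in (.0,.006,.008): print('knob top z',z,proj(ps,np.r_[K,.082+z]))
for n,i in (("before",cv2.imread("pics/side0.png")[:,:,::-1]),("now",s)):
    c=blob(i,(10,100,90),(30,255,255),(252,155),18);print(n,cv2.boundingRect(c))
c=blob(s,(8,60,100),(28,255,255),proj(ps,np.r_[C-.005*Y,.035]),22)
print("tile",c is not None and (cv2.contourArea(c),[np.dot(a[:2]-C,Y)*1000 for a in [onz(ps,q[0],.035) for q in c]][::8]))
cv2.imwrite("pics/w9.png",im[:,:,::-1])
E
```

```text
t 21.32 turn 1.720 Mz -0.050 j7 -0.064 Fz -0.4 Flat [ 0.3 -0.2] z 0.1608
[254.18012703 194.44778103] (254.5, 190.6219482421875) 21.107318878173828 [ 1.5 77.2]
red 26 turn cw 1.7184736638427223
knob top z 0.0 [251.78603726 148.07482107]
knob top z 0.006 [251.76680006 146.2224825 ]
knob top z 0.008 [251.76035478 145.6018708 ]
before (245, 145, 14, 15)
now (245, 143, 14, 16)
tile (163.0, [np.float64(22.5214107832538), np.float64(-11.88943761563924), np.float64(-19.72772635071746), np.float64(-18.93688414130701), np.float64(-5.887079912977951), np.float64(19.75081342080911), np.float64(18.936778677652192)])
```

The knob has turned 1.72 rad and stays raised about 6 mm after release. The estimated hold is about 12 N and the gripper is clear, so I hand in.

```bash
python3 -c "
from bench import r
print(r.close_job())"
```

```text
the job is handed in; nothing more can be done
None
```

The peach tile lies flat on the blue vice's bed and is clamped against the back stop at an estimated 12 N. The screw is out on its thread, turned 1.72 rad, the gripper is clear, and the job was handed in at about 21 s.

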